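# Hang a resin wrist plate over the cure bar and hold the sprung shutter open at the mark

### The job

Take the green wrist plate with the white band and lay it gently over the cure unit's horizontal bar so that it hangs astride it, and let go of it while the shutter is still closed. Then pull the sprung shutter out by its orange handle until its black pointer lines up with the red mark, and finish while still holding it there with the plate hanging free. Leave the red mark, the other plate, the yellow tray and the steel square where they are.

Things in the scene. Friction and masses are not known exactly. Their poses are not given: they have to be found in the camera images.
- banded_plate: The plate to hang: translucent green rigid arch (like a small tunnel), white band across its crown; 90 g. 70 mm long (y, tunnel direction), 56 wide (x), 60 high (z), walls 4. Two upright legs (flat sides 38 mm high, outer faces at x = +-28, 48 apart inside), 45 degree shoulders, narrow crown with its underside 56 mm above the origin. Origin: centre of the underside, between the feet.
- plain_plate: The other wrist plate, same shape and size but without a white band (bystander, loose). Origin: centre of the underside. The two plates swap places from start to start.
- cure_unit: Fixed white lamp box, 120 (x) by 200 (y) by 58 mm high, violet window on top. Origin: centre of the underside. A post (30 x 16 mm, 169 high) at y = -88 carries a horizontal steel bar, 16 mm diameter, axis 155 mm above the bench, along the unit's y at x = 0: free from y = -80 to +70 mm, then a black end collar of 24 mm diameter. The shutter is drawn out towards +y.
- bar_mid (a point): Middle of the free bar, on its axis, 155 mm above the bench; axes as the cure unit's (y along the bar). A plate properly hung has its origin 48 mm below this point.
- shutter (a joint): Travel of the spring-return shutter slide in m, along the cure unit's +y: 0 closed (home), stop at 0.085. The spring pulls it back with about 5 N when closed, growing 0.8 N per 10 mm of travel; it snaps shut if let go.
- shutter_grip (a point): A point on the mid-plane of the shutter's orange upright handle plate (40 mm in x, 12 mm thick along y, from 60 to 118 mm above the bench), 100 mm above the bench; 55 mm beyond the +y end of the lamp box when closed. It moves with the shutter; axes as the cure unit's.
- pointer (a point): Tip of the shutter's black pointer on the top of the lamp box, beside the paper scale on the +x edge. Moves with the shutter; axes as the cure unit's.
- mark_tip (a point): The point of the red mark (18 x 8 x 14 mm rider on the paper scale) that the pointer must stand level with along the unit's y. Axes as the cure unit's; its place along the scale differs from start to start.
- mark (a joint): Place of the red mark along the scale in m; the pointer is level with it when the shutter's travel equals this value. Stiff; not to be moved.
- bit_tray: Yellow plastic bit tray, 70 x 110 x 22 mm, with bits (bystander, loose). Origin: centre of the underside.
- steel_square: Steel square lying flat: blade 30 x 130 x 5 mm along y centred on the origin, stock 100 x 22 x 12 mm along x at its -y end, centred 45 mm to +x (bystander, loose). Origin: underside.
Not all that is in view belongs to the job. Leave any pink or purple look-alike of the banded_plate alone.

How it is judged:
On the way, in this order (a step that is already met when the one before it is completed fails the run):
1. the banded plate hangs astride the bar, let go, with the shutter still closed (z of banded_plate in the frame of bar_mid between -0.054 and -0.042 m and x of banded_plate in the frame of bar_mid between -0.025 and 0.025 m and y of banded_plate in the frame of bar_mid between -0.042 and 0.042 m and angle between banded_plate's own z axis and vertical below 0.4 rad and linear speed of banded_plate below 0.03 m/s and contact force between banded_plate and cure_unit above 0.2 N and contact force between the fingers and banded_plate below 0.05 N and value of joint shutter below 0.006 m), for 0.2 s.
2. the shutter is held with its pointer at the red mark, the plate still hanging (z of banded_plate in the frame of bar_mid between -0.054 and -0.042 m and x of banded_plate in the frame of bar_mid between -0.025 and 0.025 m and y of banded_plate in the frame of bar_mid between -0.042 and 0.042 m and angle between banded_plate's own z axis and vertical below 0.4 rad and linear speed of banded_plate below 0.03 m/s and contact force between banded_plate and cure_unit above 0.2 N and contact force between the fingers and banded_plate below 0.05 N and y of pointer in the frame of mark_tip between -0.005 and 0.005 m and velocity of joint shutter between -0.01 and 0.01 m/s and contact force between the fingers and shutter above 2 N), for 0.3 s.
At the end, for the whole second after the job is handed in: The banded plate hangs astride the free bar (crown on the bar to 6 mm in height, within 42 mm of the bar's middle, tilted under 0.4 rad, at rest, not touched by the fingers), and the fingers hold the shutter still (over 2 N) with its pointer within 5 mm of the red mark (all of step 2); the arm keeps its last pose, push and grip.
It fails at once if the red mark is moved by more than 4 mm (distance of mark_tip from where it was at the start of the episode above 0.004 m).
It fails at once if the banded plate is dropped or flung (over 0.6 m/s, out of the fingers) (linear speed of banded_plate above 0.6 m/s and contact force between the fingers and banded_plate below 0.01 N).
It fails at once if the other plate is moved by more than 20 mm (distance of plain_plate from where it was at the start of the episode above 0.02 m).
It fails at once if the bit tray is moved by more than 20 mm (distance of bit_tray from where it was at the start of the episode above 0.02 m).
It fails at once if the steel square is moved by more than 20 mm (distance of steel_square from where it was at the start of the episode above 0.02 m).
It also fails if it takes over 45 s, if anything falls off the work surface, if the arm or the gripper's body presses on something with over 40 N, if the wrist force passes 120 N, or if a joint passes its speed limit or range.

### The arm

A 7-joint arm with a two-finger parallel gripper is mounted at the origin on the work surface. World frame = base frame: x ahead of the robot, y to its left, z up, the work surface at z = 0. Lengths are in m, angles in rad, forces in N, time in s.
With the tool pointing down it reaches from about 0.425 to 0.975 m from the base axis. Payload 16.7 kg.
Tool frame: the origin (TCP) lies midway between the tips of the shut fingers; the grasp point (between the pads) lies 19 mm behind it; z points along the fingers, y is the line along which they close (so a half turn about z gives the same grasp; the last joint's range is limited). The gripper opens to 85 mm and grips with 20 to 120 N. Pads are 22 mm wide; open, the fingers measure 114 mm over their backs; the gripper's body (76 mm by 85 mm) begins 54 mm behind the grasp point. The pads swing forward as they close: fully open they stand 13 mm farther back than shut.
Start: joints at [1.137, 0.426, 0.074, 1.606, -0.034, 1.111, -0.067], TCP at [0.189, -0.648, 0.231] pointing down, gripper open.
Joint ranges: [-2.85, 2.85], [-0.5, 2.14], [-1.23, 1.37], [0.21, 2.46], [-1.02, 4.16], [0.16, 2.05], [-2.73, 2.73]. Speed limits (rad/s): [1.89, 1.89, 2.39, 2.39, 3.01, 3.01, 3.01].

### API

Orientations are given as a rotation vector (axis times angle).
In Python, from bench import bot gives the robot as it stands.
- The arm moves only by the tool jog_arm, never from a script. Its argument "commands" is a list that holds one entry, the list of rows, each a list of 7 numbers: the shift along the tool's x, y, z as a fraction of full scale, then the turn, a rotation vector about the tool's x, y, z as a fraction of full scale, then the finger opening in mm, from 0 to 85.4. In form: [[[dx, dy, dz, ax, ay, az, fingers], ...]]. A call has 1 to 20 rows; each row is the pose to reach, as a shift and turn from the pose commanded when the call began, along the tool's axes at that moment, turning the shorter way round; what a row does not reach only later rows make up. Full scale, the value 1, is 50 cm for a shift and pi rad for a turn. A row lasts 1/10 s, in which the tool goes at most 50 mm and 8.59 degrees, less where a joint would pass 70% of its speed; a pose out of reach is approached as far as the arm can. A call with a number of a shift or a turn outside -1 to 1 is refused whole. A call with a gripper value outside its range is refused whole. The fingers move at their own pace and stop on an object; the grip force is fixed at half the most. Time passes only in rows, so rows that repeat a pose let the fingers close. It gives the time, the measured TCP pose, the force, the opening and the grip force at its end, in the units of the state.
- bot.get_obs(): the state, without advancing time (a new reading comes with each control period).
- bot.capture(name): name is "scene" or "top" or "wrist"; returns (picture, depth): 384x512x3 uint8, blue, green, red; 384x512 float32, m along the optical axis (not along the pixel's ray), 0 where there is no reading.
- bot.camera_model(name): a dict with "K" (3x3 intrinsics, pixels), "R" (3x3) and "t" (3): a world point X has camera coordinates R X + t; the wrist camera has in their place "mount" (4x4, takes a point from camera to tool coordinates, whose origin is the TCP and whose axes are the flange's). Camera axes: x right, y down, z forward; pixel columns grow to the right and rows downward; lengths in m; the calibration is good to about 2 mm. A picture is of the moment at which its call begins: read the wrist's pose just before it. camera_model takes no time and is no camera call.
- bot.hand_in(): hands the job in; it is judged then, once.
The state is a dict: "t": time; "joints": joint angles; "joint_velocities": joint speeds; "joint_efforts": joint torques, N m; "tcp_pos": TCP position; "tcp_rot": TCP orientation; "force": force on the tool from outside, world axes, zero at the start; "torque": the same for the moment, N m; "gripper_width": finger opening in m; "finger_force": force on a finger pad.
Only numpy, scipy, OpenCV 4.12 (cv2) and the standard library are available. Lean on these libraries where they do the work, as an engineer would, in place of code of your own. Each camera call takes 0.05 s, during which the arm holds its last target. There are 200 camera calls.

## Working session

There is one attempt and no reset: what is moved stays moved. The work goes in short steps, Python scripts to look and compute and a tool call to move; the robot and the scene stay as the last step left them, time stands still between calls to the robot, and variables do not carry over. Pictures are saved under pics/ and viewed, at most 10 in all, crops included, and the job is handed in when it is done.

Besides the shell and the picture viewer there is one more tool, called after "Emit:" by a JSON object that holds its "op" and its "data", one argument or row to a line. jog_arm: Moves the arm, as the interface text tells. Shift numbers are shares of 50 cm and turn numbers shares of pi rad, none past 1 either way. Its arguments: {"type":"object","properties":{"commands":{"type":"array"}},"required":["commands"]}

```bash
mkdir -p pics; cat > h.py <<'E'
import numpy as np,cv2
from scipy.spatial.transform import Rotation as Ro
from bench import bot
def pts(name,depth):
    m=bot.camera_model(name);K=np.array(m["K"]);R=np.array(m["R"]);t=np.array(m["t"])
    v,u=np.mgrid[0:384,0:512]
    c=np.stack([(u-K[0,2])/K[0,0]*depth,(v-K[1,2])/K[1,1]*depth,depth],-1)
    return (c-t)@R
E
python3 - <<'E'
from h import *
for n in("scene","top"):
    i,d=bot.capture(n);cv2.imwrite(f"pics/{n}0.png",i);np.save(f"{n}0.npy",d)
    m=bot.camera_model(n);print(n,np.round(m["K"],1).tolist(),np.round(-np.array(m["R"]).T@m["t"],3))
o=bot.get_obs();print(o["t"],o["tcp_pos"],o["tcp_rot"],Ro.from_rotvec(o["tcp_rot"]).as_matrix().round(3).tolist())
a=cv2.imread("pics/scene0.png");b=cv2.imread("pics/top0.png")
E
```

```text
scene [[481.2, 0.0, 259.0], [0.0, 481.2, 190.2], [0.0, 0.0, 1.0]] [ 1.1   -0.726  1.319]
top [[490.1, 0.0, 258.4], [0.0, 490.1, 187.7], [0.0, 0.0, 1.0]] [0.461 0.013 1.554]
0.1 [ 0.18886684 -0.64764296  0.23064332] [-3.10885008e+00 -4.44065977e-01  4.05968476e-04] [[0.96, 0.28, -0.0], [0.28, -0.96, 0.001], [-0.0, -0.001, -1.0]]
```

View pics/scene0.png

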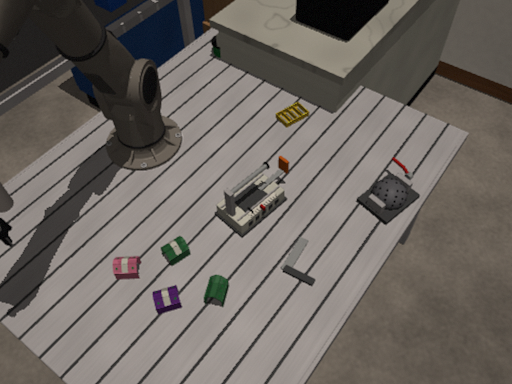

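View pics/top0.png

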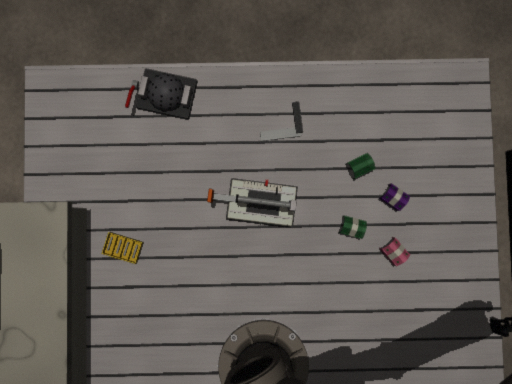

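Candidates in the top view are green with white band (353,228), plain green (360,166), purple with band (395,197) and pink with band (395,252). Green with a white band fits (353,228). I'll confirm it in a crop and measure.

```bash
python3 - <<'E'
from h import *
b=cv2.imread("pics/top0.png");s=cv2.imread("pics/scene0.png")
c1=cv2.resize(b[140:280,190:420],None,fx=3.4,fy=3.4,interpolation=cv2.INTER_CUBIC)
cv2.imwrite("pics/c1.png",c1)
cv2.imwrite("pics/c2.png",cv2.resize(s[140:320,100:320],None,fx=3.3,fy=3.3,interpolation=cv2.INTER_CUBIC))
for n,im in(("top",b),("scene",s)):
    d=np.load(n+"0.npy");P=pts(n,d);h=cv2.cvtColor(im,cv2.COLOR_BGR2HSV)
    for nm,lo,hi in(("green",(50,90,30),(90,255,255)),("orange",(5,170,120),(14,255,255)),("red",(172,150,90),(180,255,255)),("red2",(0,150,90),(4,255,255)),("yellow",(20,140,90),(32,255,255))):
        m=cv2.inRange(h,lo,hi)
        k,l,st,ce=cv2.connectedComponentsWithStats(m)
        for j in range(1,k):
            if st[j,4]>=6:
                q=P[l==j];print(n,nm,st[j,4],ce[j].round(1),np.median(q,0).round(3),q.min(0).round(3),q.max(0).round(3))
    # all raised points in workspace
    if n=="top":
        for nm,(u0,u1,v0,v1),zr in(("bandedtop",(330,376,205,250),(.05,.07)),("plaintop",(340,382,145,190),(.05,.07)),("bar",(215,305,180,225),(.145,.172)),("box",(215,305,170,232),(.05,.066)),("post",(275,310,180,225),(.164,.18)),("bandedall",(330,376,205,250),(.012,.07))):
            m=np.zeros(d.shape,bool);m[v0:v1,u0:u1]=1
            m&=(P[...,2]>zr[0])&(P[...,2]<zr[1]);q=P[m]
            if len(q)<4: print(nm,len(q));continue
            r=cv2.minAreaRect((q[:,:2]*1000).astype(np.float32))
            print(nm,len(q),q.mean(0).round(4),np.array(r[0]).round(1),np.array(r[1]).round(1),round(r[2],1), np.array(cv2.fitLine((q[:,:2]*1000).astype(np.float32),cv2.DIST_HUBER,0,.01,.01)).ravel().round(3))
E
```

```text
top green 366 [361.7 165. ] [ 0.612 -0.32   0.054] [ 0.576 -0.361  0.003] [ 0.648 -0.28   0.066]
top green 133 [346.5 225.4] [ 0.429 -0.267  0.055] [ 0.401 -0.283  0.032] [0.461 0.013 1.554]
top green 117 [360.7 229. ] [ 0.416 -0.31   0.054] [ 0.391 -0.326  0.032] [0.461 0.013 1.554]
top orange 37 [209.3 195. ] [0.526 0.145 0.117] [0.508 0.139 0.109] [0.544 0.149 0.122]
top red2 41 [128.5  96.5] [0.833 0.393 0.07 ] [0.805 0.383 0.058] [0.869 0.4   0.083]
top red2 11 [266.  182.7] [ 0.561 -0.024  0.072] [ 0.555 -0.027  0.069] [ 0.567 -0.02   0.078]
top yellow 254 [114.4 245.4] [0.377 0.454 0.003] [ 0.34   0.013 -0.008] [0.461 0.489 1.554]
top yellow 247 [130.9 250.3] [0.363 0.403 0.003] [ 0.324  0.367 -0.008] [0.402 0.436 0.028]
bandedtop 271 [ 0.4234 -0.2903  0.0575] [ 420.7 -289.7] [70.6 49.7] 72.2 [ 2.97000e-01  9.55000e-01  4.23226e+02 -2.90315e+02]
plaintop 255 [ 0.6143 -0.3209  0.057 ] [ 613.8 -321.6] [45.5 70.3] 25.1 [ 3.79000e-01 -9.25000e-01  6.14478e+02 -3.21209e+02]
bar 371 [ 0.5022 -0.0231  0.1615] [501.1 -19. ] [171.5  29.1] 82.8 [ 1.42000e-01  9.90000e-01  5.02774e+02 -1
[... 324 characters left out ...]
  0.488    0.873  423.139 -289.781]
scene green 47 [216.4  51.7] [-0.098  0.55   0.021] [-0.147  0.537 -0.003] [-0.079  0.58   0.045]
scene green 336 [175.9 250.6] [ 0.444 -0.3    0.047] [ 0.393 -0.726  0.002] [ 1.1   -0.253  1.319]
scene green 449 [216.6 288. ] [ 0.624 -0.319  0.053] [ 0.58  -0.726  0.009] [ 1.1   -0.276  1.319]
scene orange 23 [283.3 159.1] [0.532 0.144 0.118] [ 0.515 -0.726  0.115] [1.1   0.15  1.319]
scene red2 47 [400.  164.3] [0.842 0.392 0.069] [0.791 0.381 0.002] [0.873 0.47  0.077]
scene red2 9 [262. 206.] [ 0.567 -0.022  0.072] [ 0.558 -0.027  0.068] [ 0.574 -0.019  0.076]
scene yellow 183 [291.4 113.1] [0.368 0.43  0.013] [ 0.328  0.368 -0.009] [0.425 0.508 0.028]
```

View pics/c1.png

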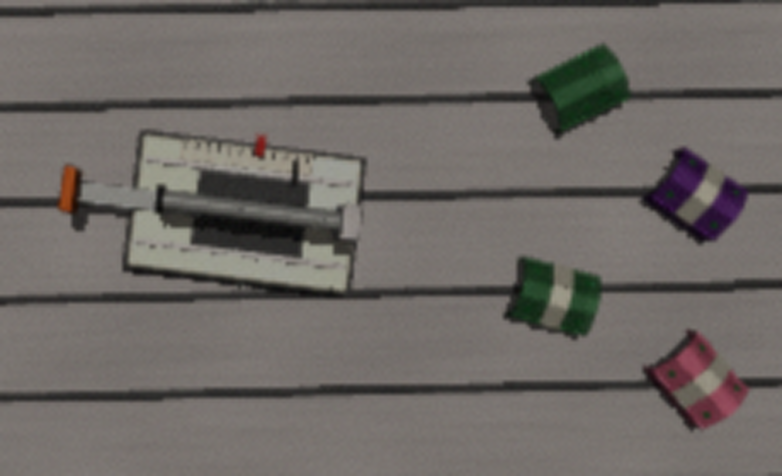

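View pics/c2.png

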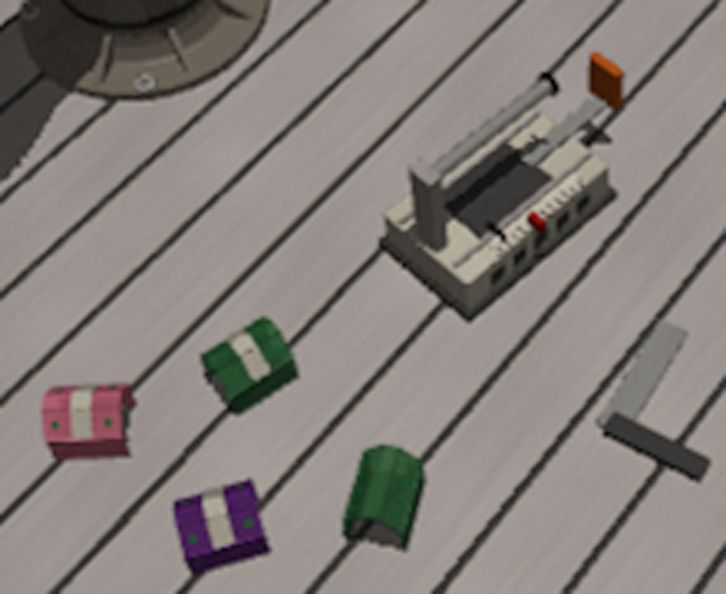

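The crop confirms the banded green plate at top (353,228), with its tunnel about 17° off world y. In c1 the pointer is at about (295,172) and the red mark at about (260,146), with the handle on the world +y side. I'll do one refinement, then move.

```bash
cat >> h.py <<'E'
def ray(n,u,v,z):
    m=bot.camera_model(n);K=np.array(m["K"]);R=np.array(m["R"]);t=np.array(m["t"])
    C=-R.T@t;d=R.T@np.linalg.inv(K)@np.array([u,v,1.]);return C+d*(z-C[2])/d[2]
E
python3 - <<'E'
from h import *
c=lambda x,y:(x/3.4+190-.35,y/3.4+140-.35)
cs=[ray("top",*c(*p),.058) for p in((140,130),(365,157),(348,293),(125,270))]
print("box",np.round(cs,4).tolist(),np.mean(cs,0).round(4))
print("bar ends",[ray("top",*c(*p),.155).round(4).tolist() for p in((160,200),(345,221))])
print("handle",ray("top",*c(69,185),.118).round(4), ray("top",209.3,195,.118).round(4))
print("pointer/mark",ray("top",*c(295,172),.064).round(4),ray("top",*c(260,146),.07).round(4))
b=cv2.imread("pics/top0.png");h=cv2.cvtColor(b,cv2.COLOR_BGR2HSV);d=np.load("top0.npy");P=pts("top",d)
# white band
m=np.zeros(d.shape,bool);m[210:245,335:373]=1
g=m&(cv2.inRange(h,(0,0,110),(180,60,255))>0)&(P[...,2]>.045)&(P[...,2]<.08);print("band",g.sum(),P[g].mean(0).round(4))
a=m&(P[...,2]>.025)&(P[...,2]<.08);v,u=np.nonzero(a);q=P[a]
e=np.array([.957,-.29]);w=np.array([.29,.957])
for s,x in(("x",e),("y",w)):
    k=q[:,:2]@x;print(s,np.percentile(k,[0,2,50,98,100]).round(4))
t=q[q[:,2]>.0575];print("crown",len(t),t.mean(0).round(4),cv2.minAreaRect((t[:,:2]*1000).astype(np.float32)))
E
```

```text
box [[0.5799, 0.0834, 0.058], [0.5518, -0.1186, 0.058], [0.43, -0.1005, 0.058], [0.4544, 0.0988, 0.058]] [ 0.504  -0.0092  0.058 ]
bar ends [[0.5129, 0.063, 0.155], [0.4923, -0.092, 0.155]]
handle [0.5287 0.1425 0.118 ] [0.526  0.1444 0.118 ]
pointer/mark [ 0.5391 -0.055   0.064 ] [ 0.5626 -0.024   0.07  ]
band 56 [ 0.4281 -0.2918  0.0579]
x [0.4613 0.4628 0.4891 0.5164 0.5179]
y [-0.1913 -0.1891 -0.1549 -0.1209 -0.1195]
crown 141 [ 0.4246 -0.2874  0.0609] ((423.3939208984375, -290.66998291015625), (68.57321166992188, 30.523056030273438), 78.54662322998047)
```

```bash
cat >> h.py <<'E'
def go(*targets):
    "targets: (x,y,z,yaw_of_tool_y deg) -> rows from the current pose"
    o=bot.get_obs();R0=Ro.from_rotvec(o["tcp_rot"]);p=np.array(o["tcp_pos"])
    print("t",round(o["t"],2),p.round(4),"y",R0.as_matrix()[:,1].round(3),"z",R0.as_matrix()[:,2].round(3),"w",round(o["gripper_width"],4),"f",np.round(o["force"],1),o["finger_force"])
    for x,y,z,a in targets:
        a=np.radians(a);Y=np.array([np.cos(a),np.sin(a),0]);Z=np.array([0,0,-1.]);R=np.c_[np.cross(Y,Z),Y,Z]
        rv=(R0.inv()*Ro.from_matrix(R)).as_rotvec()/np.pi
        print((R0.inv().apply(np.array([x,y,z])-p)/.5).round(4).tolist(),rv.round(4).tolist())
E
python3 -c "
from h import *
go((.4234,-.2908,.12,-17),(.4234,-.2908,.005,-17))"
```

```text
t 0.1 [ 0.1889 -0.6476  0.2306] y [ 0.28  -0.96  -0.001] z [-0.     0.001 -1.   ] w 0.0853 f [-0.1 -0.5 -0.2] 0.0
[0.6501, -0.5536, 0.2219] [-0.0004, -0.0002, -0.3152]
[0.6502, -0.5533, 0.4519] [-0.0004, -0.0002, -0.3152]
```

Emit:
{"op": "jog_arm", "data": {
  "commands": [
    [[0.65,-0.5535,0.1,0,0,-0.315,85],[0.65,-0.5535,0.1,0,0,-0.315,85],[0.65,-0.5535,0.1,0,0,-0.315,85],[0.65,-0.5535,0.1,0,0,-0.315,85],[0.65,-0.5535,0.1,0,0,-0.315,85],[0.65,-0.5535,0.1,0,0,-0.315,85],[0.65,-0.5535,0.1,0,0,-0.315,85],[0.65,-0.5535,0.1,0,0,-0.315,85],[0.65,-0.5535,0.1,0,0,-0.315,85],[0.65,-0.5535,0.222,0,0,-0.315,85],[0.65,-0.5535,0.222,0,0,-0.315,85],[0.65,-0.5535,0.222,0,0,-0.315,85],[0.65,-0.5535,0.222,0,0,-0.315,85]]
  ]
}}

```text
t: 1.4
tcp_pos: [0.4234, -0.2921, 0.1212]
tcp_rot: [2.527, 1.866, -0.0]
force: [0.6, -1.1, 0.1]
gripper_width: 0.0848
finger_force: 0.0
```

```bash
python3 - <<'E'
from h import *
go((.4234,-.2908,.005,-17))
o=bot.get_obs();i,d=bot.capture("wrist");cv2.imwrite("pics/w1.png",i)
m=bot.camera_model("wrist");K=np.array(m["K"]);M=np.array(m["mount"]);v,u=np.mgrid[0:384,0:512]
c=np.stack([(u-K[0,2])/K[0,0]*d,(v-K[1,2])/K[1,1]*d,d],-1)
T=c@M[:3,:3].T+M[:3,3];P=Ro.from_rotvec(o["tcp_rot"]).apply(T.reshape(-1,3)).reshape(T.shape)+o["tcp_pos"]
h=cv2.cvtColor(i,cv2.COLOR_BGR2HSV);g=(d>0)&(cv2.inRange(h,(50,90,30),(90,255,255))>0)&(P[...,2]>.015)&(P[...,2]<.075)
q=P[g];print(len(q),q.mean(0).round(4),q[:,2].max())
for lo,hi in((.015,.075),(.056,.064)):
    s=q[(q[:,2]>lo)&(q[:,2]<hi)];print(len(s),cv2.minAreaRect((s[:,:2]*1000).astype(np.float32)))
E
```

```text
t 1.4 [ 0.4234 -0.2921  0.1212] y [ 0.956 -0.294  0.   ] z [ 0. -0. -1.] w 0.0848 f [ 0.6 -1.1  0.1] 0.0
[0.0025, -0.0009, 0.2325] [0.0, 0.0, -0.0006]
9653 [ 0.5357 -0.3038  0.052 ] 0.06288818265630657
9653 ((478.7818603515625, -331.0548095703125), (330.82208251953125, 173.57032775878906), 0.07279379665851593)
4282 ((521.350341796875, -300.94085693359375), (71.2149658203125, 228.14366149902344), 80.65019989013672)
```

View pics/w1.png

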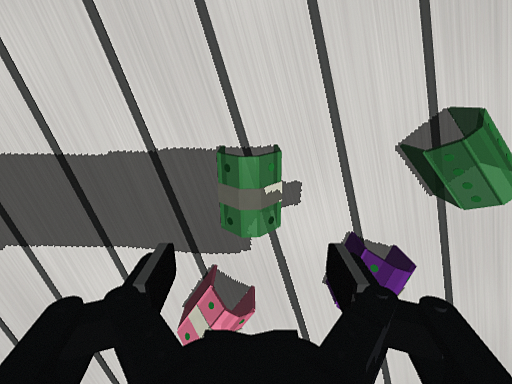

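The wrist view shows the banded plate at about (250,190), square to the fingers and centred between them (columns 157 to 345). Descending and gripping.

Emit:
{"op": "jog_arm", "data": {
  "commands": [
    [[0.0025,0,0.08,0,0,0,85],[0.0025,0,0.15,0,0,0,85],[0.0025,0,0.2,0,0,0,85],[0.0025,0,0.232,0,0,0,85],[0.0025,0,0.232,0,0,0,85],[0.0025,0,0.232,0,0,0,50],[0.0025,0,0.232,0,0,0,50],[0.0025,0,0.232,0,0,0,50],[0.0025,0,0.232,0,0,0,50],[0.0025,0,0.232,0,0,0,50],[0.0025,0,0.232,0,0,0,50]]
  ]
}}

```text
t: 2.55
tcp_pos: [0.4247, -0.2909, 0.0062]
tcp_rot: [2.524, 1.866, 0.001]
force: [-3.1, 0.7, 13.2]
gripper_width: 0.0554
finger_force: 61.1
```

```bash
python3 -c "
from h import *
go((.4234,-.2908,.22,-17),(.5033,-.0138,.22,-7.7))"
```

```text
t 2.55 [ 0.4247 -0.2909  0.0062] y [ 0.956 -0.293  0.002] z [ 0.002 -0.002 -1.   ] w 0.0554 f [-3.1  0.7 13.2] 61.10698163509369
[-0.0009, -0.0015, -0.4277] [0.0007, 0.0003, -0.0003]
[0.5756, -0.0112, -0.4283] [0.0007, 0.0004, -0.052]
```

Emit:
{"op": "jog_arm", "data": {
  "commands": [
    [[0,0,-0.06,0,0,0,45],[0,0,-0.15,0,0,0,45],[0,0,-0.24,0,0,0,45],[0,0,-0.33,0,0,0,45],[0,0,-0.4,0,0,0,45],[0.05,0,-0.428,0,0,-0.01,45],[0.12,-0.002,-0.428,0,0,-0.02,45],[0.2,-0.004,-0.428,0,0,-0.03,45],[0.28,-0.006,-0.428,0,0,-0.04,45],[0.36,-0.008,-0.428,0,0,-0.052,45],[0.43,-0.01,-0.428,0,0,-0.052,45],[0.5,-0.011,-0.428,0,0,-0.052,45],[0.55,-0.011,-0.428,0,0,-0.052,45],[0.5755,-0.011,-0.428,0,0,-0.052,45],[0.5755,-0.011,-0.428,0,0,-0.052,45],[0.5755,-0.011,-0.428,0,0,-0.052,45],[0.5755,-0.011,-0.428,0,0,-0.052,45]]
  ]
}}

```text
t: 4.25
tcp_pos: [0.5026, -0.0147, 0.2183]
tcp_rot: [2.367, 2.066, -0.001]
force: [0.2, -0.8, -0.5]
gripper_width: 0.0554
finger_force: 64.4
```

```bash
python3 - <<'E'
from h import *
go((.5033,-.0138,.14,-7.7),(.5033,-.0138,.113,-7.7))
i,d=bot.capture("wrist");j,e=bot.capture("scene")
cv2.imwrite("pics/p1.png",np.hstack([cv2.resize(i,(400,300)),cv2.resize(j[100:250,180:330],(300,300),interpolation=cv2.INTER_CUBIC)]))
E
```

```text
t 4.25 [ 0.5026 -0.0147  0.2183] y [ 0.991 -0.135 -0.   ] z [-0. -0. -1.] w 0.0554 f [ 0.2 -0.8 -0.5] 64.40563917160034
[0.002, 0.0011, 0.1567] [-0.0, 0.0002, -0.0004]
[0.002, 0.0012, 0.2107] [-0.0, 0.0002, -0.0004]
```

View pics/p1.png

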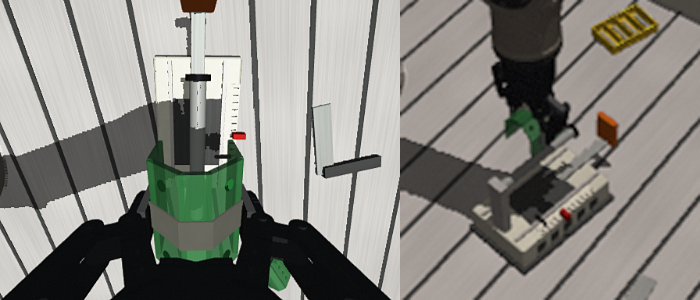

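The wrist view shows the plate held with the bar (column ~198) running square under the middle of the arch (148 to 243). Lowering gently.

Emit:
{"op": "jog_arm", "data": {
  "commands": [
    [[0.002,0.001,0.03,0,0,0,45],[0.002,0.001,0.06,0,0,0,45],[0.002,0.001,0.09,0,0,0,45],[0.002,0.001,0.12,0,0,0,45],[0.002,0.001,0.15,0,0,0,45],[0.002,0.001,0.17,0,0,0,45],[0.002,0.001,0.18,0,0,0,45],[0.002,0.001,0.188,0,0,0,45],[0.002,0.001,0.194,0,0,0,45],[0.002,0.001,0.2,0,0,0,45],[0.002,0.001,0.2,0,0,0,45],[0.002,0.001,0.2,0,0,0,45]]
  ]
}}

```text
t: 5.55
tcp_pos: [0.5037, -0.0124, 0.1185]
tcp_rot: [2.365, 2.068, 0.0]
force: [0.2, -0.6, -0.5]
gripper_width: 0.0551
finger_force: 64.4
```

Emit:
{"op": "jog_arm", "data": {
  "commands": [
    [[0,0,0.004,0,0,0,45],[0,0,0.006,0,0,0,45],[0,0,0.008,0,0,0,45],[0,0,0.009,0,0,0,45],[0,0,0.009,0,0,0,45],[0,0,0.009,0,0,0,45]]
  ]
}}

```text
t: 6.15
tcp_pos: [0.5036, -0.0124, 0.1138]
tcp_rot: [-2.365, -2.068, -0.0]
force: [-0.5, -0.6, -1.1]
gripper_width: 0.0553
finger_force: 64.4
```

Emit:
{"op": "jog_arm", "data": {
  "commands": [
    [[0,0,0.002,0,0,0,45],[0,0,0.003,0,0,0,45],[0,0,0.004,0,0,0,45],[0,0,0.004,0,0,0,45]]
  ]
}}

```text
t: 6.55
tcp_pos: [0.5038, -0.0124, 0.1131]
tcp_rot: [2.365, 2.067, 0.0]
force: [-10.7, -0.8, 26.4]
gripper_width: 0.0553
finger_force: 67.8
```

Seated on the bar. Easing off slightly, then opening slowly.

Emit:
{"op": "jog_arm", "data": {
  "commands": [
    [[0,-0.001,-0.002,0,0,0,45],[0,-0.001,-0.002,0,0,0,45],[0,-0.001,-0.002,0,0,0,58],[0,-0.001,-0.002,0,0,0,60],[0,-0.001,-0.002,0,0,0,64],[0,-0.001,-0.002,0,0,0,70],[0,-0.001,-0.002,0,0,0,78],[0,-0.001,-0.002,0,0,0,85],[0,-0.001,-0.002,0,0,0,85],[0,-0.001,-0.002,0,0,0,85],[0,-0.001,-0.002,0,0,0,85],[0,-0.001,-0.002,0,0,0,85]]
  ]
}}

```text
t: 7.75
tcp_pos: [0.5031, -0.0124, 0.1128]
tcp_rot: [-2.365, -2.068, -0.0]
force: [0.2, -0.0, -0.1]
gripper_width: 0.0851
finger_force: 0.0
```

```bash
python3 - <<'E'
from h import *
go((.5033,-.0138,.24,-7.7),(.527,.145,.24,-7.7))
i,d=bot.capture("wrist");j,e=bot.capture("scene")
cv2.imwrite("pics/p2.png",np.hstack([cv2.resize(i,(400,300)),cv2.resize(j[100:250,180:330],(300,300),interpolation=cv2.INTER_CUBIC)]))
E
```

```text
t 7.75 [ 0.5031 -0.0124  0.1128] y [ 0.991 -0.134  0.   ] z [ 0.  0. -1.] w 0.0851 f [ 0.2 -0.  -0.1] 0.0
[-0.0026, 0.0008, -0.2543] [0.0, -0.0, 0.0001]
[0.3184, 0.0053, -0.2543] [0.0, -0.0, 0.0001]
```

View pics/p2.png

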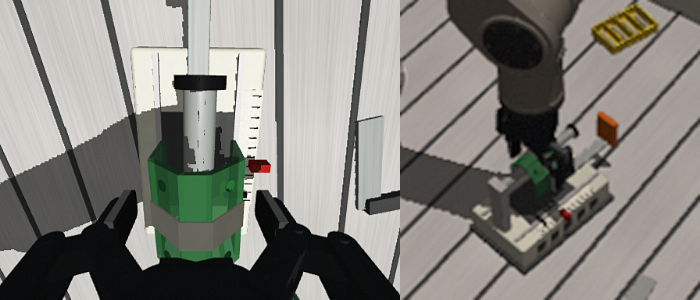

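The plate hangs free with the fingers clear on both sides (plate 148 to 245, fingers at ~130 and ~265). Raising straight up, moving over the handle, and staying at the same yaw so the fingers take its 40 mm width.

Emit:
{"op": "jog_arm", "data": {
  "commands": [
    [[0,0,-0.04,0,0,0,85],[0,0,-0.12,0,0,0,85],[0,0,-0.2,0,0,0,85],[0,0,-0.25,0,0,0,85],[0,0,-0.25,0,0,0,85],[0.08,0.001,-0.25,0,0,0,85],[0.17,0.002,-0.25,0,0,0,85],[0.26,0.002,-0.25,0,0,0,85],[0.317,0.0025,-0.25,0,0,0,85],[0.317,0.0025,-0.25,0,0,0,85],[0.317,0.0025,-0.2,0,0,0,85],[0.317,0.0025,-0.12,0,0,0,85],[0.317,0.0025,-0.12,0,0,0,85],[0.317,0.0025,-0.12,0,0,0,85]]
  ]
}}

```text
t: 9.25
tcp_pos: [0.5251, 0.1442, 0.1728]
tcp_rot: [-2.365, -2.067, 0.002]
force: [-0.5, 0.2, 2.0]
gripper_width: 0.0845
finger_force: 0.0
```

```bash
python3 - <<'E'
from h import *
go((.5255,.1446,.076,-7.7))
i,d=bot.capture("wrist");j,e=bot.capture("top");P=pts("top",e)
q=P[170:230,225:305].reshape(-1,3);h=cv2.cvtColor(j[170:230,225:305],cv2.COLOR_BGR2HSV)
g=(cv2.inRange(h,(50,90,20),(90,255,255))>0).ravel();s=q[g&(q[:,2]>.1)&(q[:,2]<.2)]
print("plate",len(s),s.mean(0).round(4) if len(s) else 0,s[:,2].max() if len(s) else 0)
cv2.imwrite("pics/p3.png",np.hstack([cv2.resize(i,(400,300)),cv2.resize(j[150:250,190:310],(360,300),interpolation=cv2.INTER_CUBIC)]))
E
```

```text
t 9.25 [0.5251 0.1442 0.1728] y [ 0.991 -0.134 -0.002] z [-0.002 -0.    -1.   ] w 0.0845 f [-0.5  0.2  2. ] 0.0
[0.001, 0.0009, 0.1937] [-0.0006, 0.0001, 0.0001]
plate 291 [ 0.5021 -0.0119  0.1594] 0.17329904449412886
```

View pics/p3.png

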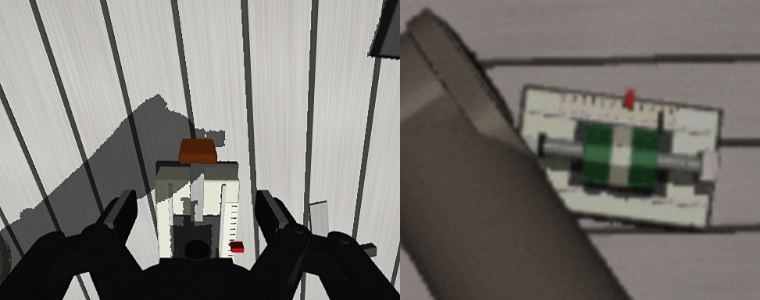

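The plate hangs mid-bar (top crop ~620,157) with the pointer still home. The handle at (198,150) in the wrist view is centred between the fingers. Descending and gripping it.

Emit:
{"op": "jog_arm", "data": {
  "commands": [
    [[0.001,0.001,0.06,0,0,0,85],[0.001,0.001,0.12,0,0,0,85],[0.001,0.001,0.17,0,0,0,85],[0.001,0.001,0.193,0,0,0,85],[0.001,0.001,0.193,0,0,0,85],[0.001,0.001,0.193,0,0,0,34],[0.001,0.001,0.193,0,0,0,34],[0.001,0.001,0.193,0,0,0,34],[0.001,0.001,0.193,0,0,0,34],[0.001,0.001,0.193,0,0,0,34],[0.001,0.001,0.193,0,0,0,34],[0.001,0.001,0.193,0,0,0,34]]
  ]
}}

```text
t: 10.55
tcp_pos: [0.5271, 0.145, 0.0776]
tcp_rot: [2.365, 2.066, 0.003]
force: [0.4, -1.3, 9.8]
gripper_width: 0.0391
finger_force: 59.0
```

Emit:
{"op": "jog_arm", "data": {
  "commands": [
    [[0.008,0,0,0,0,0,30],[0.016,0,0,0,0,0,30],[0.024,0,0,0,0,0,30],[0.032,0,0,0,0,0,30],[0.04,0,0,0,0,0,30],[0.048,0,0,0,0,0,30],[0.056,0,0,0,0,0,30],[0.063,0,0,0,0,0,30],[0.067,0,0,0,0,0,30],[0.067,0,0,0,0,0,30],[0.067,0,0,0,0,0,30],[0.067,0,0,0,0,0,30]]
  ]
}}

```text
t: 11.75
tcp_pos: [0.5318, 0.1772, 0.0776]
tcp_rot: [2.365, 2.065, 0.002]
force: [0.7, -6.6, 11.9]
gripper_width: 0.0392
finger_force: 59.1
```

```bash
python3 - <<'E'
from h import *
go()
i,d=bot.capture("wrist");j,e=bot.capture("top");k,_=bot.capture("scene")
cv2.imwrite("pics/top1.png",j);cv2.imwrite("pics/sc1.png",k)
cv2.imwrite("pics/p4.png",np.hstack([cv2.resize(j[170:234,225:305],(400,320),interpolation=cv2.INTER_CUBIC),cv2.resize(k[160:240,210:310],(400,320),interpolation=cv2.INTER_CUBIC)]))
E
```

```text
t 11.75 [0.5318 0.1772 0.0776] y [ 0.991 -0.135  0.002] z [ 0.002 -0.001 -1.   ] w 0.0392 f [ 0.7 -6.6 11.9] 59.13587987422943
```

View pics/p4.png

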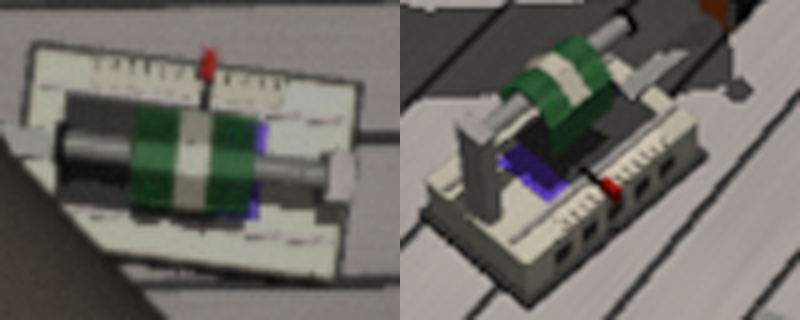

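The pointer (206,95) and the red mark (207,65) look level. Checking to sub-pixel in both views.

```bash
python3 - <<'E'
from h import *
yu=np.array([.134,.991])
for n,f,(u0,u1,v0,v1) in(("top","top1",(262,271,185,192)),("scene","sc1",(254,261,198,208))):
    b=cv2.imread(f"pics/{f}.png");h=cv2.cvtColor(b,cv2.COLOR_BGR2HSV)
    r=cv2.inRange(h,(0,130,60),(6,255,255))|cv2.inRange(h,(172,130,60),(180,255,255));r[:160]=0;r[235:]=0;r[:,:225]=0;r[:,305:]=0
    mu=cv2.moments(r,True);m=ray(n,mu["m10"]/mu["m00"],mu["m01"]/mu["m00"],.069)
    g=b.max(2).astype(float)[v0:v1,u0:u1];print(g.astype(int))
    w=np.clip(np.median(g)*.75-g,0,None);V,U=np.mgrid[v0:v1,u0:u1];p=ray(n,(w*U).sum()/w.sum(),(w*V).sum()/w.sum(),.064)
    print(n,"mark",m.round(4),"ptr",p.round(4),"short by",((m-p)[:2]@yu).round(4))
E
```

```text
[[167 154  88  99 102 110 159 156 104]
 [167 165 147 115  62  90 160 156 107]
 [169 168 160 118  65 121 161 166 157]
 [165 169 154  79  58 130 165 167 168]
 [144 166 156  60  59 136 163 168 167]
 [154 161 148  56  66 152 167 168 152]
 [ 99 111  99  49  65 135 144 161 158]]
top mark [ 0.5627 -0.0239  0.069 ] ptr [ 0.545  -0.0221  0.064 ] short by 0.0006
[[ 24  24  34  42  51  61  58]
 [ 24  33  53  62  60  54  74]
 [ 32  51  60  61  60  88 125]
 [ 45  47  47  70 103 140 142]
 [ 45   8  20  73 135 136 117]
 [ 47  44  41  27  76 103 159]
 [ 76 112 104  36  15  96 155]
 [128 142 129  86  38  29  97]
 [143 121 137 153 136  98  59]
 [120 165 195 204 210 172  83]]
scene mark [ 0.5668 -0.021   0.069 ] ptr [ 0.5365 -0.0146  0.064 ] short by -0.0023
```

Emit:
{"op": "jog_arm", "data": {
  "commands": [
    [[0.001,0,0,0,0,0,30],[0.001,0,0,0,0,0,30],[0.001,0,0,0,0,0,30],[0.001,0,0,0,0,0,30],[0.001,0,0,0,0,0,30],[0.001,0,0,0,0,0,30]]
  ]
}}

```text
t: 12.5
tcp_pos: [0.5318, 0.1776, 0.0776]
tcp_rot: [2.365, 2.065, 0.002]
force: [0.8, -7.2, 11.3]
gripper_width: 0.0391
finger_force: 59.2
```

```bash
python3 -c "
from h import *
go();print(bot.hand_in())"
```

```text
t 12.5 [0.5318 0.1776 0.0776] y [ 0.991 -0.135  0.002] z [ 0.002 -0.001 -1.   ] w 0.0391 f [ 0.8 -7.2 11.3] 59.17757034301758
the job is handed in; nothing more can be done
None
```

The job is handed in at 12.5 s with no verdict returned: the banded plate hangs free on the bar, and the gripper holds the shutter with its pointer about 1 mm or less from the red mark by the top camera (the scene-camera check, muddied by the dark window, gave about 2 mm).

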